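Clear the outfeed, key the release and eject the gauged sleeve

TASK

First clear the ejector station's metal deck: stand every sleeve on it upright in an empty compartment of its own in the small six-compartment cardboard tray. Then release the sleeve held under the clear guard: press blue, yellow, blue and green on the keypad, one key at a time in that order, letting each spring back, push the orange ejector tab fully home so that the sleeve comes out on the deck, and let the tab spring back. Stand that sleeve upright in an empty compartment too, then press yellow and after it red to close the cycle; leave the sleeves already in the tray and everything else where they are.

Things in the scene. Friction and masses are not known exactly. Their poses are not given: they have to be found in the camera images.
- station: Fixed ejector station, base 3 mm thick. Origin on the table under the nest centre; the ejector pushes to +y. Bare steel outfeed deck: x -80 to 80, y -25 to 280 mm. Nest: blue rails and clear guard, 76 mm wide in x, y -28 to 28 mm, top 79 mm above the table, open at +y. A sleeve pushed out ends near x 0, y 70 mm on the deck
- ejector (a joint): Spring ejector slide, m: 0 at rest, 0.075 pushed fully home in the station's +y direction; about 3 N at rest to 9 N at the end; springs back when released
- ejector_tab (a point): Middle of the top edge of the outer (pushing) face of the ejector's upright orange tab; push it in the station's +y. Tab 50 mm wide in x, 10 mm thick in y, from 20 to 80 mm above the table. The point moves with the slide
- tray: Fixed open cardboard tray 159 x 236 x 32 mm, 2 x 3 compartments of 72 x 72 mm, walls 5 mm, floor 5 mm; compartment centres at x -38.5 and 38.5 mm, y -77, 0 and 77 mm. Origin: centre of its underside, x its short side, y its long side
- console: Fixed grey keypad console 84 x 264 x 30 mm; four round push keys stand in a row along its y, 60 mm apart, in varying order
- key_yellow_top (a point): Centre of the top of the yellow round push key, 28 mm dia in a black collar of 44 mm dia; top 10 mm above the collar, 52 mm above the table when up, 46 mm when fully down (about 5 N); springs back. The point moves with the key
- key_blue_top (a point): Centre of the top of the blue round push key, 28 mm dia in a black collar of 44 mm dia; top 10 mm above the collar, 52 mm above the table when up, 46 mm when fully down (about 5 N); springs back. The point moves with the key
- key_green_top (a point): Centre of the top of the green round push key, 28 mm dia in a black collar of 44 mm dia; top 10 mm above the collar, 52 mm above the table when up, 46 mm when fully down (about 5 N); springs back. The point moves with the key
- key_red_top (a point): Centre of the top of the red round push key, 28 mm dia in a black collar of 44 mm dia; top 10 mm above the collar, 52 mm above the table when up, 46 mm when fully down (about 5 N); springs back. The point moves with the key
- sleeve_a: Light grey turned sleeve, open bore at the top: foot 46 mm dia x 30 mm high, above it a neck 38 mm dia up to 64 mm total height; 100 g. Origin: centre of its underside, z up its axis. Stands on the outfeed deck at the start; may be absent
- sleeve_b: Light grey turned sleeve, open bore at the top: foot 46 mm dia x 30 mm high, above it a neck 38 mm dia up to 64 mm total height; 100 g. Origin: centre of its underside, z up its axis. Stands on the outfeed deck at the start; may be absent
- sleeve_c: Light grey turned sleeve, open bore at the top: foot 46 mm dia x 30 mm high, above it a neck 38 mm dia up to 64 mm total height; 100 g. Origin: centre of its underside, z up its axis. Stands on the outfeed deck at the start; may be absent
- sleeve_d: Light grey turned sleeve, open bore at the top: foot 46 mm dia x 30 mm high, above it a neck 38 mm dia up to 64 mm total height; 100 g. Origin: centre of its underside, z up its axis. Stands on the outfeed deck at the start; may be absent
- held: Light grey turned sleeve, open bore at the top: foot 46 mm dia x 30 mm high, above it a neck 38 mm dia up to 64 mm total height; 100 g. Origin: centre of its underside, z up its axis. The gauged sleeve, in the nest under the clear guard at the start
- full_a: Light grey turned sleeve, open bore at the top: foot 46 mm dia x 30 mm high, above it a neck 38 mm dia up to 64 mm total height; 100 g. Origin: centre of its underside, z up its axis. Already in a compartment of the tray; may be absent; leave it there
- full_b: Light grey turned sleeve, open bore at the top: foot 46 mm dia x 30 mm high, above it a neck 38 mm dia up to 64 mm total height; 100 g. Origin: centre of its underside, z up its axis. Already in a compartment of the tray; may be absent; leave it there
- full_c: Light grey turned sleeve, open bore at the top: foot 46 mm dia x 30 mm high, above it a neck 38 mm dia up to 64 mm total height; 100 g. Origin: centre of its underside, z up its axis. Already in a compartment of the tray; may be absent; leave it there
- driver: Screwdriver lying on the table. A bystander: leave it alone
- wrench: Wrench lying on the table. A bystander: leave it alone
- bottle: White bottle, 60 mm dia, 170 mm high. A bystander: leave it alone
- jar: Glass jar, 60 mm dia, 70 mm high. A bystander: leave it alone
- ring: Brass ring, 52 mm dia, 16 mm high. A bystander: leave it alone
- holder: Black tool holder with brass cap, 80 mm dia, 93 mm high. A bystander: leave it alone

How it is judged:
On the way, in this order (a step that is already met when the one before it is completed fails the run):
1. every sleeve that stood on the deck stands released in the tray (x of sleeve_a in the frame of tray between -0.075 and 0.075 m and y of sleeve_a in the frame of tray between -0.113 and 0.113 m and z of each of sleeve_a, sleeve_b, sleeve_c, sleeve_d in the frame of tray below 0.015 m and angle between each of sleeve_a, sleeve_b, sleeve_c, sleeve_d's own z axis and vertical below 0.2 rad and contact force between each of sleeve_a, sleeve_b, sleeve_c, sleeve_d and the fingers below 0.1 N and x of sleeve_b in the frame of tray between -0.075 and 0.075 m and y of sleeve_b in the frame of tray between -0.113 and 0.113 m and x of sleeve_c in the frame of tray between -0.075 and 0.075 m and y of sleeve_c in the frame of tray between -0.113 and 0.113 m and x of sleeve_d in the frame of tray between -0.075 and 0.075 m and y of sleeve_d in the frame of tray between -0.113 and 0.113 m), for 0.2 s.
2. the blue key is pressed down, the others up (z of key_blue_top in the frame of console below 0.048 m and z of each of key_yellow_top, key_green_top, key_red_top in the frame of console above 0.05 m), for 0.04 s.
3. the yellow key is pressed down, the others up (z of key_yellow_top in the frame of console below 0.048 m and z of each of key_blue_top, key_green_top, key_red_top in the frame of console above 0.05 m), for 0.04 s.
4. the blue key is pressed down, the others up (all of step 2), for 0.04 s.
5. the green key is pressed down, the others up (z of key_green_top in the frame of console below 0.048 m and z of each of key_yellow_top, key_blue_top, key_red_top in the frame of console above 0.05 m), for 0.04 s.
6. the ejector slide is pushed home and the held sleeve is out of the guard (value of joint ejector above 0.066 m and y of held in the frame of station above 0.048 m), for 0.04 s.
7. the pushed-out sleeve stands released in the tray and the ejector has sprung back (x of held in the frame of tray between -0.075 and 0.075 m and y of held in the frame of tray between -0.113 and 0.113 m and z of held in the frame of tray below 0.015 m and angle between held's own z axis and vertical below 0.2 rad and contact force between held and the fingers below 0.1 N and value of joint ejector below 0.01 m), for 0.2 s.
8. the yellow key is pressed down, the others up (all of step 3), for 0.04 s.
9. the red key is pressed down, the others up (z of key_red_top in the frame of console below 0.048 m and z of each of key_yellow_top, key_blue_top, key_green_top in the frame of console above 0.05 m), for 0.04 s.
At the end, for the whole second after the job is handed in: All sleeves from the deck and the nest, and those already there, stand in tray compartments (on the tray floor, within 0.2 rad of upright), released and at rest; all keys up (less than 2 mm) and the ejector back (less than 10 mm) (x of sleeve_a in the frame of tray between -0.075 and 0.075 m and y of sleeve_a in the frame of tray between -0.113 and 0.113 m and z of each of sleeve_a, sleeve_b, sleeve_c, sleeve_d, held, full_a, full_b, full_c in the frame of tray below 0.015 m and angle between each of sleeve_a, sleeve_b, sleeve_c, sleeve_d, held, full_a, full_b, full_c's own z axis and vertical below 0.2 rad and linear speed of each of sleeve_a, sleeve_b, sleeve_c, sleeve_d, held below 0.03 m/s and x of sleeve_b in the frame of tray between -0.075 and 0.075 m and y of sleeve_b in the frame of tray between -0.113 and 0.113 m and x of sleeve_c in the frame of tray between -0.075 and 0.075 m and y of sleeve_c in the frame of tray between -0.113 and 0.113 m and x of sleeve_d in the frame of tray between -0.075 and 0.075 m and y of sleeve_d in the frame of tray between -0.113 and 0.113 m and x of held in the frame of tray between -0.075 and 0.075 m and y of held in the frame of tray between -0.113 and 0.113 m and x of full_a in the frame of tray between -0.075 and 0.075 m and y of full_a in the frame of tray between -0.113 and 0.113 m and x of full_b in the frame of tray between -0.075 and 0.075 m and y of full_b in the frame of tray between -0.113 and 0.113 m and x of full_c in the frame of tray between -0.075 and 0.075 m and y of full_c in the frame of tray between -0.113 and 0.113 m and z of each of key_yellow_top, key_blue_top, key_green_top, key_red_top in the frame of console above 0.05 m and value of joint ejector below 0.01 m); the robot touches nothing.
It fails at once if two keys pressed down at once (z of each of key_yellow_top, key_blue_top in the frame of console below 0.049 m or z of each of key_yellow_top, key_green_top in the frame of console below 0.049 m or z of each of key_yellow_top, key_red_top in the frame of console below 0.049 m or z of each of key_blue_top, key_green_top in the frame of console below 0.049 m or z of each of key_blue_top, key_red_top in the frame of console below 0.049 m or z of each of key_green_top, key_red_top in the frame of console below 0.049 m).
It fails at once if the red key pressed while the held sleeve is still in the nest (z of key_red_top in the frame of console below 0.048 m and y of held in the frame of station between -0.05 and 0.02 m and x of held in the frame of station between -0.03 and 0.03 m).
It fails at once if a bystander moved more than 30 mm (distance of any of driver, wrench, bottle, jar, ring, holder from where it was at the start of the episode above 0.03 m).
It fails at once if a sleeve that was already in the tray moved more than 35 mm (distance of any of full_a, full_b, full_c from where it was at the start of the episode above 0.035 m).
Of sleeve_a, sleeve_b, sleeve_c, sleeve_d only 2 to 4 are there at a start; the rules pass over those that are not, and their reading is None.
Of full_a, full_b, full_c only 1 to 1 are there at a start; the rules pass over those that are not, and their reading is None.
At some moment in a run one of sleeve_a, sleeve_b, sleeve_c, sleeve_d may be knocked a few centimetres aside while the robot is not near it.
It also fails if it takes over 210 s, if anything falls off the work surface, if the arm or the gripper's body presses on something with over 40 N, if the wrist force passes 120 N, or if a joint passes its speed limit or range.

ROBOT

A 6-joint arm with a two-finger parallel gripper is mounted at the origin on the work surface. World frame = base frame: x ahead of the robot, y to its left, z up, the work surface at z = 0. Lengths are in m, angles in rad, forces in N, time in s.
With the tool pointing down it reaches from about 0.35 to 0.8 m from the base axis. Payload 7.3 kg.
Tool frame: the origin (TCP) lies between the finger pads; the fingertips stand 14 mm ahead of it and the grasp point (between the pads) lies 5 mm behind it; z points along the fingers, y is the line along which they close (so a half turn about z gives the same grasp; the last joint's range is limited). The gripper opens to 85 mm and grips with 20 to 120 N. Pads are 22 mm wide; open, the fingers measure 114 mm over their backs; the gripper's body (76 mm by 85 mm) begins 54 mm behind the grasp point. The pads swing forward as they close: fully open they stand 13 mm farther back than shut.
Start: joints at [-1.439, 0.342, 1.524, -0, 1.275, -0.146], TCP at [0.144, -0.505, 0.245] pointing down, gripper open.
Joint ranges: [-2.53, 2.53], [-0.77, 2.02], [0.04, 2.7], [-1, 4.14], [0.28, 2.66], [-3.11, 3.11]. Speed limits (rad/s): [2.57, 2.57, 3.14, 3.14, 3.14, 3.14].

INTERFACE

Orientations are given as a unit quaternion [x, y, z, w].
In Python, from bench import read_state, capture, finish_job gives the robot as it stands.
- The arm moves only by the tool servo_tool, never from a script. Its argument "series" is a list of rows, each a list of 6 numbers: the shift along the tool's x, y, z as a fraction of full scale, then the turn, a rotation vector about the tool's x, y, z as a fraction of full scale. A call has 1 to 8 rows; each row shifts and turns the commanded pose from where the row before left it, along the tool's axes as they then stand; what a row does not reach is not made up. Full scale, the value 1, is 20 mm for a shift and 6 degrees for a turn. A row lasts 1/12 s, in which the tool goes at most 41.7 mm and 7.16 degrees, less where a joint would pass 70% of its speed; a pose out of reach is approached as far as the arm can. A call with a number of a shift or a turn outside -1 to 1 is refused whole. A call with a gripper value outside its range is refused whole. "fingers" is the opening, from 0 (shut) to 1 (fully open), set as the call begins (left out, the last holds). The fingers move at their own pace and stop on an object; "squeeze" is the grip in N (left out, the last holds). Time passes only in rows, so rows that do not move let the fingers close. It gives the time, the measured TCP pose, the force, the opening and the grip force at its end, in the units of the state.
- read_state(): the state, without advancing time (a new reading comes with each control period).
- capture(name): name is "side" or "top" or "wrist"; returns a dict with "color" (480x640x3 uint8, blue, green, red), "depth" (480x640 float32, m along the optical axis (not along the pixel's ray), 0 where there is no reading), "fov_y" (degrees; the focal length in pixels is half the picture's height over the tangent of half this angle, whatever the lens; pixels are square), "cx", "cy" (the principal point, pixels), "rvec" (rotation vector, rad) and "tvec" (3), from world to camera coordinates, as OpenCV has them. Camera axes: x right, y down, z forward; pixel columns grow to the right and rows downward; lengths in m; the calibration is good to about 2 mm. A picture is of the moment at which its call begins.
- finish_job(): hands the job in; it is judged then, once.
The state is a dict: "time": time; "joints": joint angles; "dq": joint speeds; "tau": joint torques, N m; "tool_pos": TCP position; "ee_rot": TCP orientation; "force": force on the tool from outside, world axes, zero at the start; "torque": the same for the moment, N m; "grip_width": finger opening in m; "grip_force": force on a finger pad.
Only numpy, scipy, OpenCV 4.12 (cv2) and the standard library are available. Lean on these libraries where they do the work, as an engineer would, in place of code of your own. Each camera call takes 0.05 s, during which the arm holds its last target. There are 200 camera calls.

## Working session

There is one attempt and no reset: what is moved stays moved. The work goes in short steps, Python scripts to look and compute and a tool call to move; the robot and the scene stay as the last step left them, time stands still between calls to the robot, and variables do not carry over. Pictures are saved under pics/ and viewed, at most 14 in all, crops included, and the job is handed in when it is done.

Besides the shell and the picture viewer there is one more tool, called after "Call:" as a command line: name --pt "numbers of a row" for each row, then --argument value for the rest. servo_tool: Moves the arm, as the interface text tells. Shift numbers are shares of 20 mm and turn numbers shares of 6 degrees, none past 1 either way. Its arguments: {"type":"object","properties":{"series":{"type":"array","items":{"type":"array","items":{"type":"number"}}},"fingers":{"type":"number"},"squeeze":{"type":"number"}},"required":["series"]}

```bash
mkdir -p pics; ls; cat > h.py <<'E'
import numpy as np,cv2
from bench import read_state,capture,finish_job
def cam(n):
    c=capture(n);R=cv2.Rodrigues(np.array(c['rvec'],float))[0];t=np.array(c['tvec'],float).ravel()
    f=240/np.tan(np.radians(c['fov_y'])/2);return c,R,t,f
def cloud(C):
    c,R,t,f=C;d=c['depth'];v,u=np.mgrid[0:480,0:640]
    P=np.stack([(u-c['cx'])/f*d,(v-c['cy'])/f*d,d],-1)
    W=(P-t)@R;W[d==0]=np.nan;return W
def ray(C,u,v,z):
    c,R,t,f=C;d=R.T@np.array([(u-c['cx'])/f,(v-c['cy'])/f,1]);o=-R.T@t
    return o+d*(z-o[2])/d[2]
E
python3 - <<'E'
from h import *
for n in('top','side'):
    C=cam(n);cv2.imwrite(f'pics/{n}0.png',C[0]['color']);print(n,C[3],-C[1].T@C[2],C[1][2])
print(read_state())
E
```

```text
pics
top 497.92352624422807 [ 0.4973654  -0.02233803  1.19338551] [ 0.07924137 -0.00604238 -0.99683715]
side 493.47020865817757 [0.22734692 1.04315646 0.8501879 ] [ 0.23421878 -0.79626465 -0.55776713]
{'time': 0.1, 'joints': array([-1.43899153e+00,  3.42693607e-01,  1.52491241e+00, -2.44069164e-05,
        1.27540499e+00, -1.45988734e-01]), 'dq': array([-0.00177674, -0.00281912, -0.00439179, -0.00028399,  0.00238894,
       -0.00014185]), 'tau': array([ 1.84783181e-03, -4.34447086e+01, -2.46490699e+01, -1.55399584e-04,
        4.70399173e-03, -1.89989669e-05]), 'tool_pos': array([ 0.1439488 , -0.50453097,  0.24467756]), 'ee_rot': array([ 9.90368600e-01,  1.38454081e-01, -6.64268400e-06, -7.09240031e-04]), 'force': array([-0.09830401,  0.38144751,  0.12360826]), 'torque': array([0.0308392 , 0.04996266, 0.00898891]), 'grip_force': 0.0, 'grip_width': 0.08551437512941734}
```

View pics/top0.png

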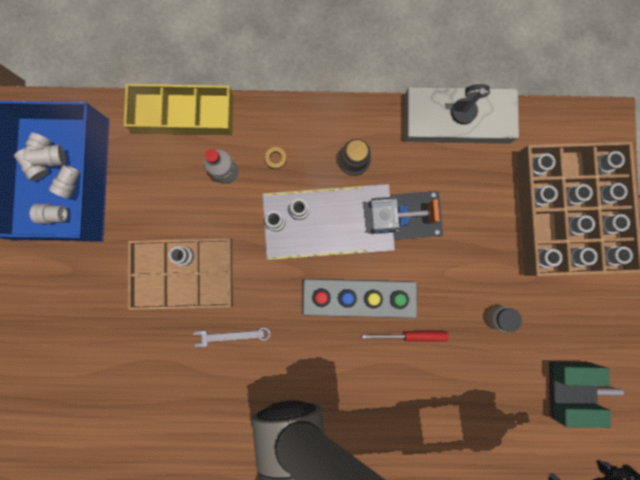

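View pics/side0.png

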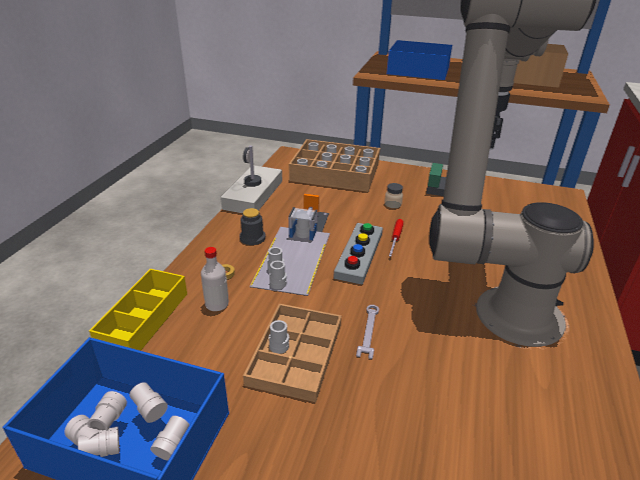

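The top view shows two deck sleeves at (274,220) and (299,208), with the nest at (385,215) and the orange tab at (434,210). The keys run red, blue, yellow, green at u=321, 348, 374, 400 and v≈298. The tray is centred at (180,275), with one full compartment at (180,256). The side view agrees with this. Next I'll measure positions.

```bash
cat >> h.py <<'E'
def sleeves(C,umin=110,umax=320,vmin=180,vmax=315):
    W=cloud(C);z=W[...,2];m=((z>.055)&(z<.08)).astype(np.uint8);m[:vmin]=0;m[vmax:]=0;m[:,:umin]=0;m[:,umax:]=0
    n,l,s,c=cv2.connectedComponentsWithStats(m,connectivity=8);o=[]
    for i in range(1,n):
        if s[i,4]>30:
            p=W[l==i];zt=np.nanmedian(p[:,2])
            k=cv2.convexHull(np.argwhere(l==i)[:,::-1].astype(np.int32))
            (u,v),r=cv2.minEnclosingCircle(k)
            o.append((np.round([u,v,r],1),np.round(ray(C,u,v,np.nanmax(p[:,2])),4),np.round(np.nanmean(p,0),4),s[i,4]))
    return o
E
python3 - <<'E'
from h import *
C=cam('top');im=C[0]['color'];W=cloud(C)
for s in sleeves(C):print(*s)
hsv=cv2.cvtColor(im,cv2.COLOR_BGR2HSV).astype(int);H,S,V=hsv[...,0],hsv[...,1],hsv[...,2]
for n,m in dict(red=((H<8)|(H>172)),blue=(H>100)&(H<125),yellow=(H>20)&(H<35),green=(H>45)&(H<90)).items():
    m=m&(S>120)&(V>60);q=np.zeros_like(m);q[284:314,306:414]=m[284:314,306:414]
    v,u=np.where(q);print(n,len(u),u.mean(),v.mean(),ray(C,u.mean(),v.mean(),.052),np.nanmedian(W[q],0))
# console minAreaRect, tray, deck via depth height
def rect(lo,hi,u0,u1,v0,v1,extra=None,name='',z=0):
    m=(W[...,2]>lo)&(W[...,2]<hi)
    if extra is not None:m&=extra
    q=np.zeros(m.shape,np.uint8);q[v0:v1,u0:u1]=m[v0:v1,u0:u1]
    p=np.argwhere(q)[:,::-1]; X=np.array([ray(C,a,b,z)[:2] for a,b in p],np.float32)
    r=cv2.minAreaRect(X);print(name,len(p),r,np.nanmedian(W[q>0],0))
rect(.02,.045,100,245,225,320,None,'tray',.032)
rect(.02,.045,295,425,270,325,None,'console',.03)
rect(-1,.02,255,396,180,265,(S<60)&(V>120),'deck',.003)
m=(H>5)&(H<20)&(S>200);rect(.03,.1,415,450,190,230,m,'tab',.08)
rect(.07,.095,360,445,190,235,None,'nesttop',.079)
np.set_printoptions(precision=3,suppress=True,linewidth=200)
print(W[190:235:3,424:444:3,2])
E
```

```text
[298.9 207.    8.6] [0.6525 0.0199 0.0742] [0.6537 0.0202 0.0684] 117
[274.  219.    8.6] [0.6243 0.0758 0.0743] [0.6248 0.0761 0.0678] 119
[178.5 255.    9.7] [0.5395 0.2873 0.0769] [0.5401 0.2912 0.068 ] 153
red 129 320.95348837209303 297.48062015503876 [ 0.44873882 -0.03318269  0.052     ] [ 0.44947039 -0.03324658  0.05389035]
blue 124 347.3709677419355 298.08870967741933 [ 0.44825459 -0.09338033  0.052     ] [ 0.44846227 -0.09260776  0.05360467]
yellow 121 373.56198347107437 298.72727272727275 [ 0.44769345 -0.15309658  0.052     ] [ 0.44728585 -0.1530558   0.05432459]
green 5 398.4 298.4 [ 0.44927326 -0.20975307  0.052     ] [ 0.45252907 -0.20573078  0.0562065 ]
tray 1805 ((0.5149208903312683, 0.32975098490715027), (0.1961335986852646, 0.30567583441734314), 1.6777124404907227) [0.50239352 0.30087082 0.03185453]
console 3384 ((0.44788894057273865, -0.12346060574054718), (0.26248592138290405, 0.08391066640615463), 89.45030212402344) [ 0.44825683 -0.12383484  0.0326767 ]
deck 6483 ((0.6286383271217346, -0.04810139536857605), (0.1628849357366562, 0.3086000382900238), 5.160695552825928) [ 0.61693414 -0.04491691  0.00551569]Traceback (most recent call last):
  File "<stdin>", line 18, in <module>
  File "<stdin>", line 14, in rect
cv2.error: OpenCV(4.12.0) /io/opencv/modules/imgproc/src/convhull.cpp:143: error: (-215:Assertion failed) total >= 0 && (depth == CV_32F || depth == CV_32S) in function 'convexHull'
```

```bash
python3 - <<'E'
from h import *
C=cam('top');im=C[0]['color'];W=cloud(C)
hsv=cv2.cvtColor(im,cv2.COLOR_BGR2HSV).astype(int);H,S,V=hsv[...,0],hsv[...,1],hsv[...,2]
m=((W[...,2]>.022)&(W[...,2]<.045)).astype(np.uint8);q=0*m;q[233:315,122:238]=m[233:315,122:238]
n,l,s,c=cv2.connectedComponentsWithStats(q);i=1+s[1:,4].argmax();print(s[i])
X=np.array([ray(C,b,a,.032)[:2] for a,b in np.argwhere(l==i)],np.float32);print('tray',cv2.minAreaRect(X))
m=(H>5)&(H<20)&(S>200)&(V>150);m[:, :415]=0;m[:,450:]=0;m[:190]=0;m[235:]=0
v,u=np.where(m);print('tab',len(u),u.min(),u.max(),v.min(),v.max());
print(cv2.minAreaRect(np.array([ray(C,a,b,.08)[:2] for a,b in zip(u,v)],np.float32)))
for v in range(192,232,3):print(v,np.round(W[v,420:446:2,2]*1000))
a=cv2.resize(im[180:320,115:250],None,fx=4,fy=4,interpolation=cv2.INTER_CUBIC);b=cv2.resize(im[180:250,350:450],None,fx=4,fy=4,interpolation=cv2.INTER_CUBIC)
o=np.zeros((560,540+0+0,3),np.uint8);o[:]=a;cv2.imwrite('pics/z.png',np.hstack([o[:, :],np.vstack([b,np.zeros((280,400,3),np.uint8)])])[:, :940] if 0 else np.vstack([b]))
cv2.imwrite('pics/zt.png',a)
for s in (( .6525,.0199),(.6243,.0758)):pass
for uv in((298.9,207),(274,219),(178.5,255)):print(ray(C,*uv,.067))
E
```

```text
[ 128  238  104   72 1567]
tray ((0.4984793961048126, 0.29534250497817993), (0.159256249666214, 0.23883649706840515), 2.3372623920440674)Traceback (most recent call last):
  File "<stdin>", line 8, in <module>
    return umr_minimum(a, axis, None, out, keepdims, initial, where)
ValueError: zero-size array to reduction operation minimum which has no identity
```

```bash
python3 - <<'E'
from h import *
C=cam('top');im=C[0]['color'];W=cloud(C)
hsv=cv2.cvtColor(im,cv2.COLOR_BGR2HSV).astype(int);H,S,V=hsv[...,0],hsv[...,1],hsv[...,2]
print(hsv[210,432:438],C[1])
m=(H<20)&(S>150)&(V>110);m[:, :415]=0;m[:,450:]=0;m[:190]=0;m[235:]=0
v,u=np.where(m);print('tab',len(u),u.min(),u.max(),v.min(),v.max());
print(cv2.minAreaRect(np.array([ray(C,a,b,.08)[:2] for a,b in zip(u,v)],np.float32)))
for v in range(192,232,3):print(v,np.round(W[v,420:446:2,2]*1000))
b=cv2.resize(im[180:320,350:450],None,fx=4,fy=4,interpolation=cv2.INTER_CUBIC);a=cv2.resize(im[180:320,175:275],None,fx=4,fy=4,interpolation=cv2.INTER_CUBIC)
cv2.imwrite('pics/z.png',np.hstack([a,b]))
for uv in((298.9,207),(274,219),(178.5,255)):print(ray(C,*uv,.067))
E
```

```text
[[ 12 172  77]
 [ 11 175 105]
 [ 11 166 157]
 [ 12 164 197]
 [ 12 166 210]
 [ 12 164 197]] [[ 0.015129   -0.99985917  0.00726335]
 [-0.99674065 -0.01565671 -0.0791388 ]
 [ 0.07924137 -0.00604238 -0.99683715]]
tab 95 433 438 200 220
((0.6499491930007935, -0.28821226954460144), (0.0459260568022728, 0.010047015734016895), 4.967956066131592)
192 [3. 5. 5. 7. 7. 7. 4. 3. 5. 8. 0. 3. 1.]
195 [ 2.  8.  8.  1.  5.  7. 10.  7.  3.  8.  1.  5.  3.]
198 [ 3.  6.  8.  4.  5.  8. 10.  6.  5.  5. -1.  1.  2.]
201 [ 5.  4. 10.  9.  4.  3. 68. 84. 84.  7.  7.  3.  2.]
204 [ 3.  3.  5.  9. 32. 45. 68. 80. 82.  5.  6.  2. -1.]
207 [ 9.  5.  5.  9. 25. 46. 66. 81. 84. 80.  5.  1.  4.]
210 [ 4.  5.  5.  1. 37. 41. 61. 79. 82. 84.  7.  1.  0.]
213 [41. 42. 43. 44. 42. 43. 62. 78. 81. 81.  6.  3. -2.]
216 [ 2.  5.  5.  8.  7. 38. 54. 75. 83. 83.  7. -0.  4.]
219 [ 7.  9.  5.  5.  4. 39. 57. 73. 83. 86.  5.  3.  2.]
222 [ 5.  5.  9.  2.  6. 36. 51. 54.  6.  6.  6.  2.  3.]
225 [ 6.  5. 11.  7.  2.  9.  4.  4.  7.  7.  1.  4.  3.]
228 [6. 2. 7. 8. 4. 5. 6. 6. 4. 3. 8. 5. 0.]
231 [ 5.  7.  7.  4.  4.  7. 10.  3.  9.  7.  5.  2. -4.]
[0.65350162 0.02029756 0.067     ]
[0.62508783 0.07639106 0.067     ]
[0.53989575 0.29002477 0.067     ]
```

View pics/z.png

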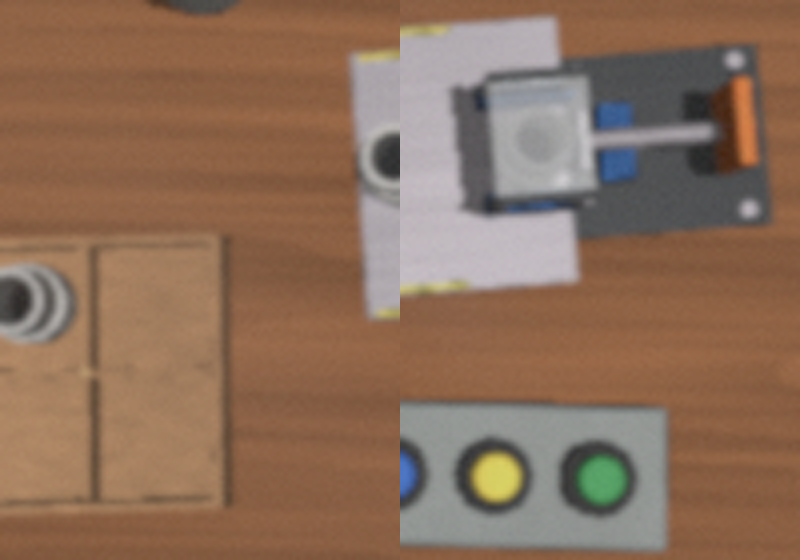

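The crop shows the tab face edge-on at about (440,212) and the nest square to the deck. The tray's right-hand column is empty. I'll turn the wrist so the fingers close along world x.

Call:
servo_tool --pt "0 0 0 0 0 -1" --pt "0 0 0 0 0 -1" --pt "0 0 0 0 0 -1" --pt "0 0 0 0 0 -1" --pt "0 0 0 0 0 -1" --pt "0 0 0 0 0 -1" --pt "0 0 0 0 0 -1" --pt "0 0 0 0 0 -1" --fingers 0.75

```text
time: 0.92
tool_pos: [0.144, -0.5048, 0.2452]
ee_rot: [0.847, 0.532, 0.0, -0.0]
force: [-0.2, -0.2, 0.6]
grip_width: 0.064
grip_force: 0.0
```

Call:
servo_tool --pt "0 0 0 0 0 -1" --pt "0 0 0 0 0 -1" --pt "0 0 0 0 0 -1" --pt "0 0 0 0 0 -1" --pt "0 0 0 0 0 -0.34" --pt "0 0 0 0 0 0"

```text
time: 1.42
tool_pos: [0.144, -0.5048, 0.2452]
ee_rot: [0.707, 0.707, 0.0, -0.0]
force: [0.5, -0.0, -0.3]
grip_width: 0.0641
grip_force: 0.0
```

Call:
servo_tool --pt "0.96 0.8 0.1 0 0 0" --pt "0.96 0.8 0.1 0 0 0" --pt "0.96 0.8 0.1 0 0 0" --pt "0.96 0.8 0.1 0 0 0" --pt "0.96 0.8 0.1 0 0 0" --pt "0.96 0.8 0.1 0 0 0" --pt "0.96 0.8 0.1 0 0 0" --pt "0.96 0.8 0.1 0 0 0"

```text
time: 2.08
tool_pos: [0.2727, -0.3504, 0.2293]
ee_rot: [0.708, 0.706, -0.0, 0.0]
force: [0.6, 0.3, -0.4]
grip_width: 0.0642
grip_force: 0.0
```

Call:
servo_tool --pt "0.96 0.8 0.1 0 0 0" --pt "0.96 0.8 0.1 0 0 0" --pt "0.96 0.8 0.1 0 0 0" --pt "0.96 0.8 0.1 0 0 0" --pt "0.96 0.8 0.1 0 0 0" --pt "0.96 0.8 0.1 0 0 0" --pt "0.96 0.8 0.1 0 0 0" --pt "0.96 0.8 0.1 0 0 0"

```text
time: 2.75
tool_pos: [0.4009, -0.1968, 0.2133]
ee_rot: [0.708, 0.706, -0.0, 0.0]
force: [0.2, -0.2, -0.3]
grip_width: 0.064
grip_force: 0.0
```

Call:
servo_tool --pt "0.96 0.8 0.1 0 0 0" --pt "0.96 0.8 0.1 0 0 0" --pt "0.96 0.8 0.1 0 0 0" --pt "0.96 0.8 0.1 0 0 0" --pt "0.96 0.8 0.1 0 0 0" --pt "0.96 0.8 0.1 0 0 0" --pt "0.96 0.8 0.1 0 0 0" --pt "0.96 0.8 0.1 0 0 0"

```text
time: 3.42
tool_pos: [0.529, -0.0433, 0.1971]
ee_rot: [0.708, 0.706, -0.0, 0.0]
force: [0.2, 0.9, 0.8]
grip_width: 0.0638
grip_force: 0.0
```

Call:
servo_tool --pt "0 0 0 0 0 0"

```text
time: 3.5
tool_pos: [0.5302, -0.0415, 0.1967]
ee_rot: [0.707, 0.707, 0.001, -0.0]
force: [-0.7, 0.6, 0.4]
grip_width: 0.0642
grip_force: 0.0
```

```bash
python3 - <<'E'
from h import *
for n in('top','wrist'):
    C=cam(n);cv2.imwrite(f'pics/{n}1.png',C[0]['color'])
    if n=='top':
        for s in sleeves(C):print(s[0],ray(C,*s[0][:2],.067),s[3])
    else:print(-C[1].T@C[2],C[1][2])
print(read_state()['tool_pos'])
E
```

```text
[298.9 206.9   8.5] [0.65373132 0.02030181 0.067     ] 90
[273.8 219.1   8.5] [0.62485186 0.07684039 0.067     ] 117
[178.  255.    9.2] [0.53987836 0.29115132 0.067     ] 152
[0.52913598 0.03759559 0.32434556] [ 9.80186014e-05 -3.15924908e-01 -9.48784192e-01]
[ 0.52833715 -0.04380637  0.19688061]
```

View pics/wrist1.png

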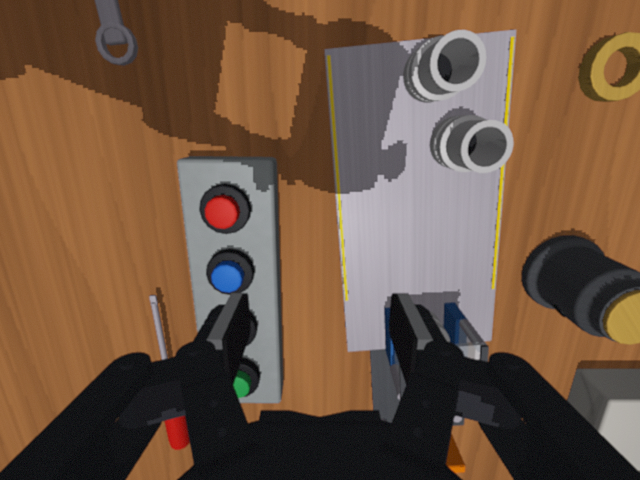

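The wrist view shows deck sleeve rims at about (486,145) and (460,60), and red and blue keys at (222,210) and (228,275). I'll cross-check the positions with this view.

```bash
python3 - <<'E'
from h import *
C=cam('wrist');print(C[0]['cx'],C[0]['cy'])
for u,v,z in((486,145,.067),(460,60,.067),(222,212,.052),(228,277,.052)):print(ray(C,u,v,z))
E
```

```text
319.3014522796639 235.7197708315477
[0.65047559 0.02116228 0.067     ]
[0.62401833 0.07714574 0.067     ]
[ 0.44796348 -0.03361813  0.052     ]
[ 0.4479868  -0.09261397  0.052     ]
```

Call:
servo_tool --pt "0.863 0.687 0.55 0 0 0" --pt "0.863 0.687 0.55 0 0 0" --pt "0.863 0.687 0.55 0 0 0" --pt "0.863 0.687 0.55 0 0 0" --pt "0.863 0.687 0.55 0 0 0" --pt "0.863 0.687 0.55 0 0 0" --pt "0.863 0.687 0.55 0 0 0" --pt "0 0 0 0 0 0"

```text
time: 4.32
tool_pos: [0.6249, 0.0778, 0.118]
ee_rot: [0.707, 0.707, -0.001, -0.001]
force: [-1.6, -0.8, -0.4]
grip_width: 0.0641
grip_force: 0.0
```

Call:
servo_tool --pt "0 0 0 0 0 0" --pt "0 0 0.67 0 0 0" --pt "0 0 0.67 0 0 0" --pt "0 0 0.67 0 0 0" --pt "0 0 0.67 0 0 0" --pt "0 0 0.67 0 0 0" --pt "0 0 0 0 0 0" --pt "0 0 0 0 0 0"

```text
time: 4.98
tool_pos: [0.6241, 0.0749, 0.0537]
ee_rot: [0.708, 0.706, -0.0, -0.0]
force: [-0.0, -0.2, 0.2]
grip_width: 0.0637
grip_force: 0.0
```

Call:
servo_tool --pt "0 0 0 0 0 0" --pt "0 0 0 0 0 0" --pt "0 0 0 0 0 0" --pt "0 0 0 0 0 0" --pt "0 0 0 0 0 0" --pt "0 0 0 0 0 0" --fingers 0 --squeeze 30

```text
time: 5.48
tool_pos: [0.6253, 0.076, 0.0549]
ee_rot: [0.707, 0.707, 0.001, 0.001]
force: [-2.7, -2.0, 6.2]
grip_width: 0.0373
grip_force: 29.9
```

Call:
servo_tool --pt "0 0 -1 0 0 0" --pt "0 0 -1 0 0 0" --pt "0 0 -1 0 0 0" --pt "0 0 -1 0 0 0" --pt "0 0 0 0 0 0"

```text
time: 5.9
tool_pos: [0.6269, 0.0765, 0.138]
ee_rot: [0.707, 0.707, 0.003, 0.003]
force: [1.2, -0.1, -0.8]
grip_width: 0.0367
grip_force: 30.4
```

Call:
servo_tool --pt "0.78 -0.9 0 0 0 0" --pt "0.78 -0.9 0 0 0 0" --pt "0.78 -0.9 0 0 0 0" --pt "0.78 -0.9 0 0 0 0" --pt "0.78 -0.9 0 0 0 0" --pt "0.78 -0.9 0 0 0 0" --pt "0.78 -0.9 0 0 0 0" --pt "0.78 -0.9 0 0 0 0"

```text
time: 6.57
tool_pos: [0.4793, 0.2018, 0.1326]
ee_rot: [0.707, 0.707, -0.0, -0.0]
force: [0.0, 0.3, -0.8]
grip_width: 0.0371
grip_force: 30.5
```

Call:
servo_tool --pt "0.78 -0.9 0 0 0 0" --pt "0 0 0 0 0 0" --pt "0 0 0 0 0 0"

```text
time: 6.82
tool_pos: [0.4617, 0.2175, 0.1329]
ee_rot: [0.707, 0.708, -0.0, -0.0]
force: [0.5, 0.8, -0.3]
grip_width: 0.0369
grip_force: 30.5
```

```bash
python3 - <<'E'
from h import *
C=cam('wrist');cv2.imwrite('pics/w2.png',C[0]['color'])
print({k:read_state()[k] for k in('tool_pos','grip_width','force','grip_force')})
E
```

```text
{'tool_pos': array([0.46261681, 0.21705186, 0.13300104]), 'grip_width': 0.03708404668899094, 'force': array([-0.51387401, -0.64292612,  0.17598041]), 'grip_force': 30.512173175811768}
```

View pics/w2.png

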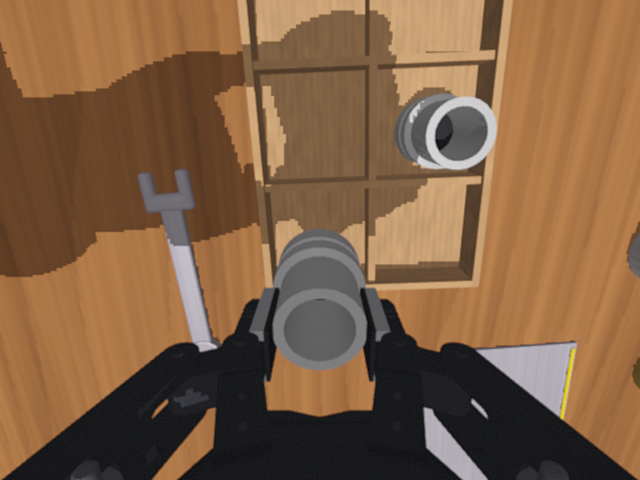

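The sleeve is held upright over the near-right compartment, so I'll lower and release it.

Call:
servo_tool --pt "0 0 0.75 0 0 0" --pt "0 0 0.75 0 0 0" --pt "0 0 0.75 0 0 0" --pt "0 0 0.75 0 0 0" --pt "0 0 0.7 0 0 0" --pt "0 0 0 0 0 0" --pt "0 0 0 0 0 0"

```text
time: 7.45
tool_pos: [0.4631, 0.2162, 0.0588]
ee_rot: [0.708, 0.706, -0.001, -0.0]
force: [-0.1, -0.3, 0.3]
grip_width: 0.037
grip_force: 31.2
```

Call:
servo_tool --pt "0 0 0 0 0 0" --pt "0 0 0 0 0 0" --pt "0 0 0 0 0 0" --pt "0 0 0 0 0 0" --fingers 0.7

```text
time: 7.78
tool_pos: [0.4631, 0.217, 0.0599]
ee_rot: [0.707, 0.707, 0.001, 0.0]
force: [0.5, 0.6, 0.7]
grip_width: 0.0595
grip_force: 0.0
```

Call:
servo_tool --pt "0 0 -0.5 0 0 0" --pt "0 0 -1 0 0 0" --pt "0 0 -1 0 0 0" --pt "0 0 -1 0 0 0" --pt "-0.9 0.2 0 0 0 0" --pt "-0.9 0.2 0 0 0 0" --pt "-0.9 0.2 0 0 0 0" --pt "-0.9 0.2 0 0 0 0"

```text
time: 8.45
tool_pos: [0.4789, 0.1443, 0.1305]
ee_rot: [0.707, 0.707, 0.001, 0.0]
force: [0.7, -0.4, 0.1]
grip_width: 0.0596
grip_force: 0.0
```

Call:
servo_tool --pt "0 0 0 0 0 0" --pt "0 0 0 0 0 0"

```text
time: 8.62
tool_pos: [0.479, 0.1444, 0.1301]
ee_rot: [0.708, 0.706, 0.0, 0.0]
force: [-0.8, 0.3, -0.8]
grip_width: 0.0596
grip_force: 0.0
```

```bash
python3 - <<'E'
from h import *
C=cam('top');cv2.imwrite('pics/t3.png',C[0]['color'])
for s in sleeves(C):print(s[0],ray(C,*s[0][:2],.067),s[3])
C=cam('wrist');cv2.imwrite('pics/w3.png',C[0]['color'])
print(read_state()['tool_pos'])
E
```

```text
[299.  207.    8.5] [0.6535053  0.02006972 0.067     ] 117
[178.  255.    9.2] [0.53987836 0.29115132 0.067     ] 120
[0.47863702 0.14538261 0.12976571]
```

View pics/t3.png

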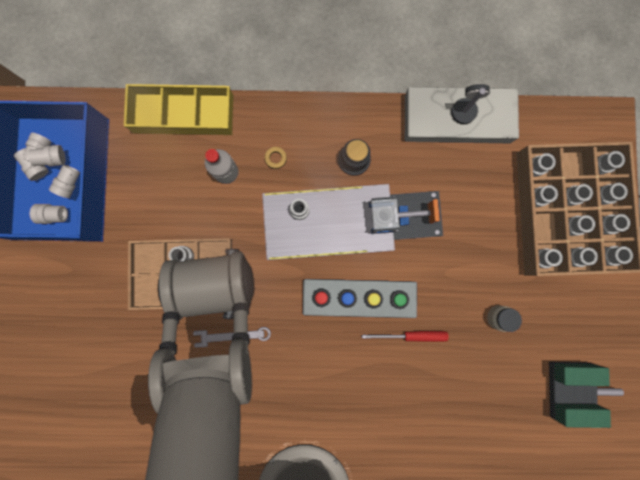

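The remaining deck sleeve is still at (299,207). The arm hides the placed one.

Call:
servo_tool --pt "-0.69 0.967 0 0 0 0" --pt "-0.69 0.967 0 0 0 0" --pt "-0.69 0.967 0 0 0 0" --pt "-0.69 0.967 0 0 0 0" --pt "-0.69 0.967 0 0 0 0" --pt "-0.69 0.967 0 0 0 0" --pt "-0.69 0.967 0 0 0 0" --pt "-0.69 0.967 0 0 0 0"

```text
time: 9.38
tool_pos: [0.634, 0.035, 0.1293]
ee_rot: [0.707, 0.707, -0.0, -0.0]
force: [-0.7, 0.1, -0.5]
grip_width: 0.0601
grip_force: 0.0
```

Call:
servo_tool --pt "-0.69 0.967 0 0 0 0" --pt "0 0 0 0 0 0" --pt "0 0 0.76 0 0 0" --pt "0 0 0.76 0 0 0" --pt "0 0 0.76 0 0 0" --pt "0 0 0.76 0 0 0" --pt "0 0 0.76 0 0 0" --pt "0 0 0 0 0 0"

```text
time: 10.05
tool_pos: [0.6501, 0.0222, 0.05]
ee_rot: [0.707, 0.707, -0.002, -0.003]
force: [0.6, -0.0, 0.2]
grip_width: 0.0596
grip_force: 0.0
```

Call:
servo_tool --pt "0 0 0 0 0 0"

```text
time: 10.13
tool_pos: [0.6518, 0.0217, 0.0527]
ee_rot: [0.707, 0.707, -0.001, -0.001]
force: [0.1, -0.5, 0.1]
grip_width: 0.0595
grip_force: 0.0
```

Call:
servo_tool --pt "0 0 0 0 0 0" --pt "0 0 0 0 0 0" --pt "0 0 0 0 0 0" --pt "0 0 0 0 0 0" --pt "0 0 0 0 0 0" --pt "0 0 0 0 0 0" --fingers 0 --squeeze 30

```text
time: 10.63
tool_pos: [0.6533, 0.0208, 0.0548]
ee_rot: [0.707, 0.707, 0.001, 0.001]
force: [-0.3, 1.6, 6.9]
grip_width: 0.0373
grip_force: 30.4
```

Call:
servo_tool --pt "0 0 -1 0 0 0" --pt "0 0 -1 0 0 0" --pt "0 0 -1 0 0 0" --pt "0 0 -1 0 0 0" --pt "0 0 0 0 0 0"

```text
time: 11.05
tool_pos: [0.6548, 0.0202, 0.138]
ee_rot: [0.707, 0.707, 0.002, 0.003]
force: [0.5, -0.6, -0.8]
grip_width: 0.0374
grip_force: 30.4
```

Call:
servo_tool --pt "0.996 -0.564 0 0 0 0" --pt "0.996 -0.564 0 0 0 0" --pt "0.996 -0.564 0 0 0 0" --pt "0.996 -0.564 0 0 0 0" --pt "0.996 -0.564 0 0 0 0" --pt "0.996 -0.564 0 0 0 0" --pt "0.996 -0.564 0 0 0 0" --pt "0.996 -0.564 0 0 0 0"

```text
time: 11.72
tool_pos: [0.5615, 0.1806, 0.1323]
ee_rot: [0.707, 0.707, -0.001, -0.0]
force: [-0.3, 0.8, -1.4]
grip_width: 0.0371
grip_force: 30.4
```

Call:
servo_tool --pt "0.996 -0.564 0 0 0 0" --pt "0.996 -0.564 0 0 0 0" --pt "0 0 0 0 0 0" --pt "0 0 0 0 0 0"

```text
time: 12.05
tool_pos: [0.5392, 0.2205, 0.1326]
ee_rot: [0.707, 0.708, -0.001, -0.0]
force: [0.2, -0.5, -0.8]
grip_width: 0.0371
grip_force: 30.4
```

```bash
python3 - <<'E'
from h import *
C=cam('wrist');cv2.imwrite('pics/w4.png',C[0]['color'])
print({k:read_state()[k] for k in('tool_pos','grip_width','force','grip_force')})
E
```

```text
{'tool_pos': array([0.53983456, 0.21972459, 0.13269912]), 'grip_width': 0.036928626374170256, 'force': array([-0.82078663, -0.44569449, -1.10899082]), 'grip_force': 30.396934747695923}
```

View pics/w4.png

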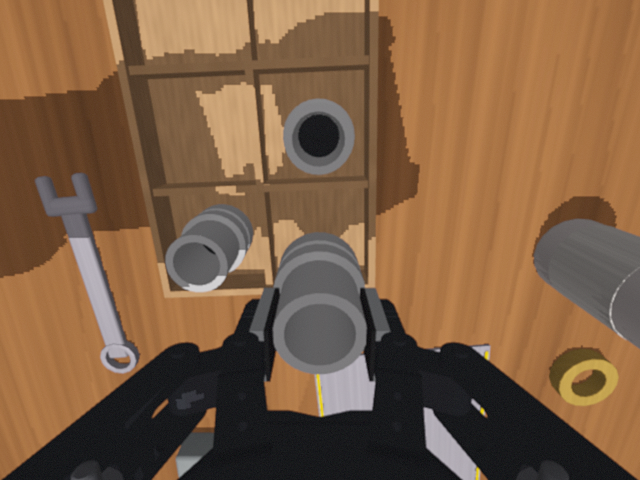

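Sleeve B stands upright in the left compartment at (195,260), and sleeve A is over the lower-right one. I'll place it, then check.

Call:
servo_tool --pt "0 0 0.75 0 0 0" --pt "0 0 0.75 0 0 0" --pt "0 0 0.75 0 0 0" --pt "0 0 0.75 0 0 0" --pt "0 0 0.7 0 0 0" --pt "0 0 0 0 0 0" --pt "0 0 0 0 0 0"

```text
time: 12.68
tool_pos: [0.5402, 0.2187, 0.0587]
ee_rot: [0.708, 0.706, -0.001, -0.0]
force: [-0.4, 0.6, 0.0]
grip_width: 0.0372
grip_force: 31.0
```

Call:
servo_tool --pt "0 0 0 0 0 0" --pt "0 0 0 0 0 0" --pt "0 0 0 0 0 0" --pt "0 0 0 0 0 0" --fingers 0.7

```text
time: 13.02
tool_pos: [0.5403, 0.2198, 0.0599]
ee_rot: [0.707, 0.707, 0.0, 0.0]
force: [0.5, 0.5, -0.2]
grip_width: 0.0603
grip_force: 0.0
```

Call:
servo_tool --pt "0 0 -0.5 0 0 0" --pt "0 0 -1 0 0 0" --pt "0 0 -1 0 0 0" --pt "0 0 -1 0 0 0" --pt "0 0 0 0 0 0" --pt "0 0 0 0 0 0"

```text
time: 13.52
tool_pos: [0.5407, 0.2201, 0.1311]
ee_rot: [0.707, 0.707, 0.001, 0.001]
force: [0.2, -0.0, 0.1]
grip_width: 0.0599
grip_force: 0.0
```

Call:
servo_tool --pt "-0.978 -0.288 0 0 0 0" --pt "-0.978 -0.288 0 0 0 0" --pt "-0.978 -0.288 0 0 0 0" --pt "-0.978 -0.288 0 0 0 0" --pt "-0.978 -0.288 0 0 0 0" --pt "-0.978 -0.288 0 0 0 0" --pt "-0.978 -0.288 0 0 0 0" --pt "-0.978 -0.288 0 0 0 0" --fingers 0

```text
time: 14.18
tool_pos: [0.4927, 0.0625, 0.1285]
ee_rot: [0.707, 0.707, -0.001, -0.001]
force: [0.5, 0.7, -1.1]
grip_width: 0.0001
grip_force: 0.0
```

Call:
servo_tool --pt "-0.978 -0.288 0 0 0 0" --pt "-0.978 -0.288 0 0 0 0" --pt "-0.978 -0.288 0 0 0 0" --pt "-0.978 -0.288 0 0 0 0" --pt "-0.978 -0.288 0 0 0 0" --pt "-0.978 -0.288 0 0 0 0" --pt "-0.978 -0.288 0 0 0 0" --pt "-0.978 -0.288 0 0 0 0"

```text
time: 14.85
tool_pos: [0.4466, -0.0937, 0.1286]
ee_rot: [0.707, 0.707, -0.0, -0.001]
force: [0.6, -0.9, 0.7]
grip_width: -0.0003
grip_force: 0.0
```

Call:
servo_tool --pt "0 0 0 0 0 0" --pt "0 0 0 0 0 0"

```text
time: 15.02
tool_pos: [0.447, -0.0935, 0.1287]
ee_rot: [0.708, 0.706, -0.0, -0.001]
force: [0.0, 0.3, 0.6]
grip_width: 0.0001
grip_force: 0.0
```

```bash
python3 - <<'E'
from h import *
C=cam('top');cv2.imwrite('pics/t5.png',C[0]['color'])
for s in sleeves(C):print(s[0],ray(C,*s[0][:2],.068),s[3])
C=cam('side');cv2.imwrite('pics/s5.png',C[0]['color'])
print(read_state()['tool_pos'])
E
```

```text
[178.  255.    9.2] [0.53984061 0.290873   0.068     ] 154
[204.6 256.8   9. ] [0.53670498 0.2308349  0.068     ] 134
[209.5 288.5   8.9] [0.4657407  0.21747228 0.068     ] 133
[ 0.44733895 -0.09248782  0.12888321]
```

View pics/s5.png

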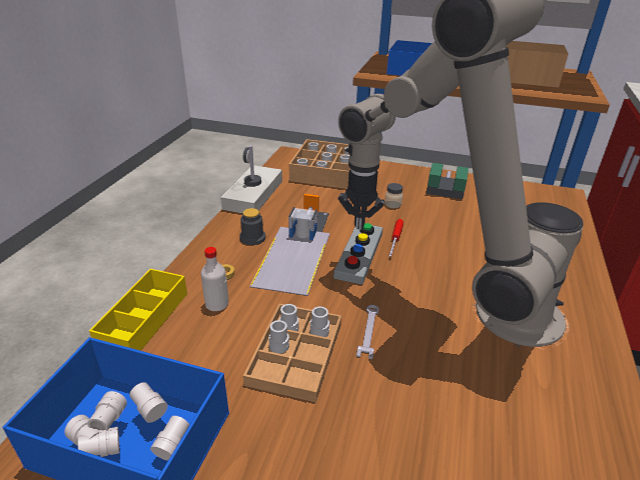

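The side view shows three sleeves upright in the tray, at about (289,318), (279,337) and (320,320), and the deck empty. Now the keys, starting with blue.

Call:
servo_tool --pt "0 0 0.9 0 0 0" --pt "0 0 0.9 0 0 0" --pt "0 0 0.9 0 0 0" --pt "0 0 0.3 0 0 0" --pt "0 0 0.3 0 0 0" --pt "0 0 0.3 0 0 0" --pt "0 0 0 0 0 0" --pt "0 0 0 0 0 0"

```text
time: 15.78
tool_pos: [0.4474, -0.0922, 0.0596]
ee_rot: [0.707, 0.707, 0.0, -0.0]
force: [-8.3, 5.3, 26.3]
grip_width: 0.0
grip_force: 13.4
```

Call:
servo_tool --pt "0 0 -0.7 0 0 0" --pt "0 0 -0.7 0 0 0" --pt "0 0 0 0 0 0" --pt "-1 0 0 0 0 0" --pt "-1 0 0 0 0 0" --pt "-1 0 0 0 0 0" --pt "0 0 0 0 0 0" --pt "0 0 0 0 0 0"

```text
time: 16.45
tool_pos: [0.4476, -0.1536, 0.085]
ee_rot: [0.708, 0.706, 0.0, 0.0]
force: [-0.4, -0.3, 0.6]
grip_width: 0.0002
grip_force: 0.0
```

Call:
servo_tool --pt "0 0 0.4 0 0 0" --pt "0 0 0.4 0 0 0" --pt "0 0 0.3 0 0 0" --pt "0 0 0.23 0 0 0" --pt "0 0 0 0 0 0" --pt "0 0 0 0 0 0"

```text
time: 16.95
tool_pos: [0.4474, -0.1522, 0.0597]
ee_rot: [0.707, 0.707, 0.0, -0.0]
force: [-4.2, 4.3, 20.5]
grip_width: -0.0004
grip_force: 10.6
```

Back to blue, then green.

Call:
servo_tool --pt "0 0 -0.7 0 0 0" --pt "0 0 -0.63 0 0 0" --pt "0 0 0 0 0 0" --pt "1 0 0 0 0 0" --pt "1 0 0 0 0 0" --pt "1 0 0 0 0 0" --pt "0 0 0 0 0 0" --pt "0 0 0 0 0 0"

```text
time: 17.62
tool_pos: [0.4472, -0.0921, 0.0844]
ee_rot: [0.707, 0.708, -0.0, -0.001]
force: [0.1, -0.1, 0.6]
grip_width: 0.0002
grip_force: 0.0
```

Call:
servo_tool --pt "0 0 0.4 0 0 0" --pt "0 0 0.4 0 0 0" --pt "0 0 0.3 0 0 0" --pt "0 0 0.23 0 0 0" --pt "0 0 0 0 0 0" --pt "0 0 0 0 0 0"

```text
time: 18.12
tool_pos: [0.4477, -0.0937, 0.0597]
ee_rot: [0.708, 0.707, 0.0, 0.0]
force: [-5.8, 1.0, 21.4]
grip_width: 0.0
grip_force: 11.0
```

Call:
servo_tool --pt "0 0 -0.7 0 0 0" --pt "0 0 -0.63 0 0 0" --pt "0 0 0 0 0 0" --pt "-1 0 0 0 0 0" --pt "-1 0 0 0 0 0" --pt "-1 0 0 0 0 0" --pt "-1 0 0 0 0 0" --pt "-1 0 0 0 0 0"

```text
time: 18.78
tool_pos: [0.4469, -0.1941, 0.084]
ee_rot: [0.708, 0.707, -0.0, -0.001]
force: [-0.0, -0.3, -0.7]
grip_width: -0.0003
grip_force: 0.0
```

Call:
servo_tool --pt "-1 0 0 0 0 0" --pt "0 0 0 0 0 0" --pt "0 0 0 0 0 0"

```text
time: 19.03
tool_pos: [0.4469, -0.2137, 0.0841]
ee_rot: [0.708, 0.706, -0.0, -0.001]
force: [-0.0, -0.1, 0.3]
grip_width: -0.0004
grip_force: 0.0
```

Call:
servo_tool --pt "0 0 0.4 0 0 0" --pt "0 0 0.4 0 0 0" --pt "0 0 0.3 0 0 0" --pt "0 0 0.23 0 0 0" --pt "0 0 0 0 0 0" --pt "0 0 0 0 0 0"

```text
time: 19.53
tool_pos: [0.4472, -0.2122, 0.0598]
ee_rot: [0.707, 0.707, -0.0, -0.0]
force: [-5.0, 3.0, 19.7]
grip_width: 0.0002
grip_force: 9.9
```

Call:
servo_tool --pt "0 0 -0.9 0 0 0" --pt "0 0 -0.9 0 0 0" --pt "0 0 -0.9 0 0 0" --pt "0 0 -0.9 0 0 0" --pt "-0.532 0.934 0 0 0 0" --pt "-0.532 0.934 0 0 0 0" --pt "-0.532 0.934 0 0 0 0" --pt "-0.532 0.934 0 0 0 0"

```text
time: 20.2
tool_pos: [0.523, -0.2553, 0.1301]
ee_rot: [0.707, 0.707, -0.0, -0.0]
force: [0.6, -0.1, 0.4]
grip_width: 0.0
grip_force: 0.0
```

Call:
servo_tool --pt "-0.532 0.934 0 0 0 0" --pt "-0.532 0.934 0 0 0 0" --pt "-0.532 0.934 0 0 0 0" --pt "-0.532 0.934 0 0 0 0" --pt "-0.532 0.934 0 0 0 0" --pt "-0.532 0.934 0 0 0 0" --pt "-0.532 0.934 0 0 0 0" --pt "0 0 0 0 0 0"

```text
time: 20.87
tool_pos: [0.655, -0.3309, 0.1286]
ee_rot: [0.707, 0.707, 0.0, 0.0]
force: [0.7, -0.1, -0.4]
grip_width: -0.0002
grip_force: 0.0
```

Call:
servo_tool --pt "0 0 0 0 0 0" --pt "0 0 0.65 0 0 0" --pt "0 0 0.65 0 0 0" --pt "0 0 0.65 0 0 0" --pt "0 0 0.65 0 0 0" --pt "0 0 0.65 0 0 0" --pt "0 0 0 0 0 0" --pt "0 0 0 0 0 0"

```text
time: 21.53
tool_pos: [0.6523, -0.3298, 0.0645]
ee_rot: [0.707, 0.707, -0.0, -0.001]
force: [0.2, -1.0, 1.0]
grip_width: 0.0002
grip_force: 0.0
```

```bash
python3 - <<'E'
from h import *
C=cam('wrist');cv2.imwrite('pics/w6.png',C[0]['color'])
print(read_state()['tool_pos'])
E
```

```text
[ 0.65290712 -0.33024932  0.06568158]
```

View pics/w6.png

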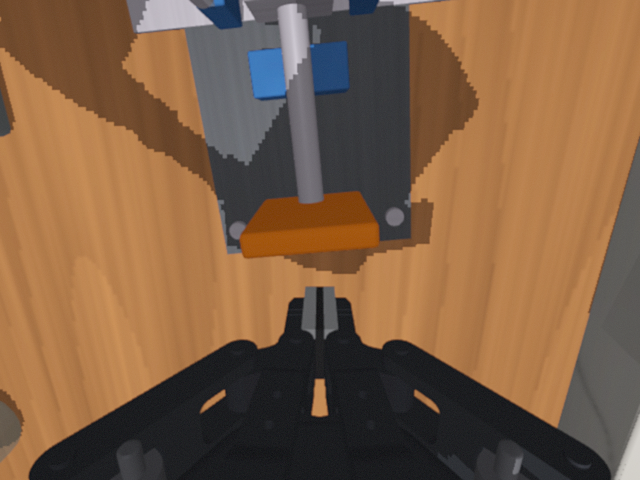

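The tab is straight ahead at (310,225), with the shut fingers at (320,320). I'll push now.

Call:
servo_tool --pt "0.5 -0.045 0 0 0 0" --pt "0.5 -0.045 0 0 0 0" --pt "0.5 -0.045 0 0 0 0" --pt "0.5 -0.045 0 0 0 0" --pt "0.5 -0.045 0 0 0 0" --pt "0.5 -0.045 0 0 0 0" --pt "0.5 -0.045 0 0 0 0" --pt "0.5 -0.045 0 0 0 0"

```text
time: 22.25
tool_pos: [0.646, -0.2512, 0.0667]
ee_rot: [0.707, 0.707, -0.001, 0.002]
force: [0.8, -9.6, -0.9]
grip_width: 0.0001
grip_force: 4.7
```

Call:
servo_tool --pt "0.5 -0.045 0 0 0 0" --pt "0.3 -0.03 0 0 0 0" --pt "0 0 0 0 0 0" --pt "0 0 0 0 0 0"

```text
time: 22.58
tool_pos: [0.6445, -0.235, 0.0667]
ee_rot: [0.707, 0.707, -0.001, 0.002]
force: [-0.0, -8.9, -1.2]
grip_width: 0.0001
grip_force: 4.2
```

Call:
servo_tool --pt "0.15 -0.015 0 0 0 0" --pt "0.15 -0.015 0 0 0 0" --pt "0.1 -0.01 0 0 0 0" --pt "0 0 0 0 0 0" --pt "0 0 0 0 0 0"

```text
time: 23.0
tool_pos: [0.6441, -0.2298, 0.0668]
ee_rot: [0.707, 0.707, -0.001, 0.004]
force: [2.0, -17.0, -3.3]
grip_width: -0.0003
grip_force: 7.9
```

Call:
servo_tool --pt "-0.9 0.08 0 0 0 0" --pt "-0.9 0.08 0 0 0 0" --pt "-0.9 0.08 0 0 0 0" --pt "-0.9 0.08 0 0 0 0" --pt "-0.9 0.08 0 0 0 0" --pt "-0.9 0.08 0 0 0 0" --pt "0 0 0 0 0 0" --pt "0 0 0 0 0 0"

```text
time: 23.67
tool_pos: [0.6529, -0.3339, 0.0659]
ee_rot: [0.708, 0.707, 0.0, -0.0]
force: [-0.2, 1.6, -0.2]
grip_width: -0.0001
grip_force: 0.0
```

Call:
servo_tool --pt "0 0 -0.8 0 0 0" --pt "0 0 -0.8 0 0 0" --pt "0 0 -0.8 0 0 0" --pt "0 0 -0.8 0 0 0" --pt "0 0 -0.8 0 0 0" --pt "0 0 0 0 0 0" --pt "0 0 0 0 0 0" --fingers 0.7

```text
time: 24.25
tool_pos: [0.6536, -0.3328, 0.1467]
ee_rot: [0.707, 0.707, 0.0, 0.001]
force: [-0.2, -0.0, -0.6]
grip_width: 0.0596
grip_force: 0.0
```

```bash
python3 - <<'E'
from h import *
C=cam('top');im=C[0]['color'];cv2.imwrite('pics/t7.png',cv2.resize(im[150:330,120:450],None,fx=2.4,fy=2.4))
for s in sleeves(C,umax=400):print(s[0],ray(C,*s[0][:2],.067),s[3])
print(read_state()['tool_pos'])
E
```

```text
[384.8 212.7  18.7] [ 0.64356504 -0.17572736  0.067     ] 413
[353.1 217.    8.6] [ 0.63254275 -0.10351689  0.067     ] 117
[178.  255.4   9.3] [0.53897547 0.29111729 0.067     ] 150
[204.5 256.5   8.9] [0.53741362 0.23130796 0.067     ] 137
[209.6 288.2   9. ] [0.46638641 0.21748296 0.067     ] 131
[374.5 298.9   5.5] [ 0.44799167 -0.15349154  0.067     ] 42
[ 0.65298212 -0.33279007  0.14526604]
```

View pics/t7.png

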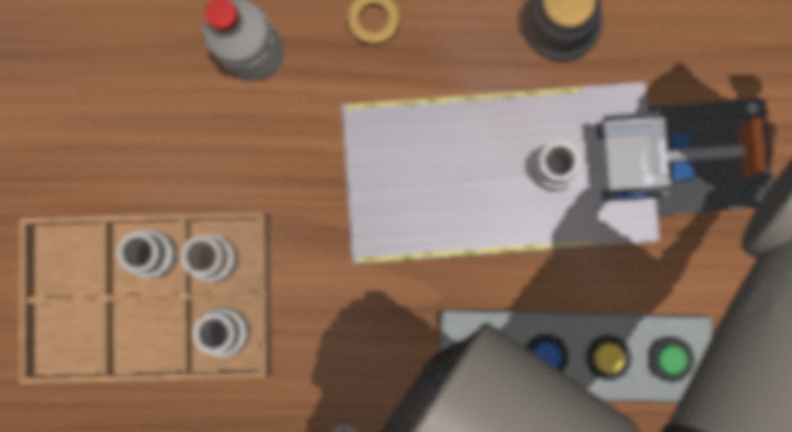

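Held is out at crop pixel (560,165), the tab is back, and all three tray sleeves stand. I'll fetch it.

Call:
servo_tool --pt "0.955 -0.088 0 0 0 0" --pt "0.955 -0.088 0 0 0 0" --pt "0.955 -0.088 0 0 0 0" --pt "0.955 -0.088 0 0 0 0" --pt "0.955 -0.088 0 0 0 0" --pt "0.955 -0.088 0 0 0 0" --pt "0.955 -0.088 0 0 0 0" --pt "0.955 -0.088 0 0 0 0"

```text
time: 24.97
tool_pos: [0.6379, -0.1796, 0.1438]
ee_rot: [0.707, 0.707, -0.001, -0.002]
force: [-0.5, -0.9, 0.3]
grip_width: 0.0597
grip_force: 0.0
```

Call:
servo_tool --pt "0.955 -0.088 0 0 0 0" --pt "0.955 -0.088 0 0 0 0" --pt "0.955 -0.088 0 0 0 0" --pt "0.955 -0.088 0 0 0 0" --pt "0 0 0 0 0 0" --pt "0 0 0 0 0 0"

```text
time: 25.47
tool_pos: [0.6313, -0.1036, 0.1444]
ee_rot: [0.707, 0.708, -0.001, -0.001]
force: [-0.4, 0.4, -0.4]
grip_width: 0.0599
grip_force: 0.0
```

Call:
servo_tool --pt "0 0 0.76 0 0 0" --pt "0 0 0.76 0 0 0" --pt "0 0 0.76 0 0 0" --pt "0 0 0.76 0 0 0" --pt "0 0 0.76 0 0 0" --pt "0 0 0.76 0 0 0" --pt "0 0 0 0 0 0" --pt "0 0 0 0 0 0"

```text
time: 26.13
tool_pos: [0.6312, -0.1056, 0.0532]
ee_rot: [0.708, 0.707, -0.001, -0.001]
force: [-0.8, 0.0, 0.2]
grip_width: 0.0599
grip_force: 0.0
```

Call:
servo_tool --pt "0 0 0 0 0 0" --pt "0 0 0 0 0 0" --pt "0 0 0 0 0 0" --pt "0 0 0 0 0 0" --pt "0 0 0 0 0 0" --pt "0 0 0 0 0 0" --fingers 0 --squeeze 30

```text
time: 26.63
tool_pos: [0.6326, -0.1054, 0.0556]
ee_rot: [0.707, 0.707, 0.0, 0.001]
force: [-1.4, -0.0, 5.2]
grip_width: 0.0369
grip_force: 30.7
```

Call:
servo_tool --pt "0 0 -1 0 0 0" --pt "0 0 -1 0 0 0" --pt "0 0 -1 0 0 0" --pt "0 0 -1 0 0 0" --pt "0 0 -0.5 0 0 0" --pt "0 0 0 0 0 0" --pt "0 0 0 0 0 0"

```text
time: 27.22
tool_pos: [0.6318, -0.1049, 0.1441]
ee_rot: [0.707, 0.707, -0.0, -0.0]
force: [0.7, 0.2, -0.6]
grip_width: 0.0369
grip_force: 30.5
```

Call:
servo_tool --pt "1 -0.43 0 0 0 0" --pt "1 -0.43 0 0 0 0" --pt "1 -0.43 0 0 0 0" --pt "1 -0.43 0 0 0 0" --pt "1 -0.43 0 0 0 0" --pt "1 -0.43 0 0 0 0" --pt "1 -0.43 0 0 0 0" --pt "1 -0.43 0 0 0 0"

```text
time: 27.88
tool_pos: [0.5618, 0.056, 0.1425]
ee_rot: [0.707, 0.707, -0.001, -0.001]
force: [-0.5, 0.8, -0.8]
grip_width: 0.0371
grip_force: 30.6
```

Call:
servo_tool --pt "1 -0.43 0 0 0 0" --pt "1 -0.43 0 0 0 0" --pt "1 -0.43 0 0 0 0" --pt "1 -0.43 0 0 0 0" --pt "1 -0.43 0 0 0 0" --pt "1 -0.43 0 0 0 0" --pt "1 -0.43 0 0 0 0" --pt "1 -0.43 0 0 0 0"

```text
time: 28.55
tool_pos: [0.4931, 0.2157, 0.1426]
ee_rot: [0.707, 0.707, -0.002, -0.001]
force: [0.0, 0.0, -1.5]
grip_width: 0.0373
grip_force: 30.6
```

Call:
servo_tool --pt "1 -0.43 0 0 0 0" --pt "1 -0.43 0 0 0 0" --pt "1 -0.43 0 0 0 0" --pt "1 -0.43 0 0 0 0" --pt "0 0 0 0 0 0" --pt "0 0 0 0 0 0"

```text
time: 29.05
tool_pos: [0.4591, 0.2955, 0.1428]
ee_rot: [0.707, 0.708, -0.001, -0.0]
force: [-0.2, -0.6, -1.8]
grip_width: 0.0373
grip_force: 30.5
```

```bash
python3 - <<'E'
from h import *
C=cam('wrist');cv2.imwrite('pics/w8.png',C[0]['color'])
print({k:read_state()[k] for k in('tool_pos','grip_width','force','grip_force')})
E
```

```text
{'tool_pos': array([0.45963924, 0.2948107 , 0.14308885]), 'grip_width': 0.03692727566511081, 'force': array([-0.30687079, -0.16701233, -1.53484576]), 'grip_force': 30.540990829467773}
```

View pics/w8.png

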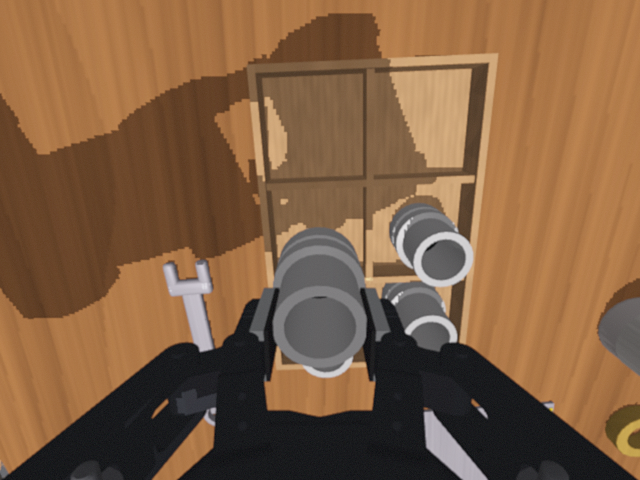

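Held is over its compartment, with its neighbours upright at (440,260) and (430,330). I'll place it, then go to yellow.

Call:
servo_tool --pt "0 0 0.8 0 0 0" --pt "0 0 0.8 0 0 0" --pt "0 0 0.8 0 0 0" --pt "0 0 0.8 0 0 0" --pt "0 0 0.6 0 0 0" --pt "0 0 0.37 0 0 0" --pt "0 0 0 0 0 0" --pt "0 0 0 0 0 0"

```text
time: 29.77
tool_pos: [0.4605, 0.2944, 0.0608]
ee_rot: [0.708, 0.707, -0.0, -0.0]
force: [-0.3, 0.5, -1.6]
grip_width: 0.0372
grip_force: 30.6
```

Call:
servo_tool --pt "0 0 0 0 0 0" --pt "0 0 0 0 0 0" --pt "0 0 0 0 0 0" --pt "0 0 0 0 0 0" --fingers 0.7

```text
time: 30.1
tool_pos: [0.4607, 0.2953, 0.0618]
ee_rot: [0.707, 0.707, 0.001, 0.0]
force: [-0.2, -1.3, -0.6]
grip_width: 0.0597
grip_force: 0.0
```

Call:
servo_tool --pt "0 0 -0.5 0 0 0" --pt "0 0 -1 0 0 0" --pt "0 0 -1 0 0 0" --pt "0 0 -1 0 0 0" --pt "0 0 0 0 0 0" --pt "0 0 0 0 0 0"

```text
time: 30.6
tool_pos: [0.461, 0.2955, 0.1328]
ee_rot: [0.707, 0.707, 0.002, 0.001]
force: [0.1, 0.5, 0.0]
grip_width: 0.0599
grip_force: 0.0
```

Call:
servo_tool --pt "-0.973 -0.027 0 0 0 0" --pt "-0.973 -0.027 0 0 0 0" --pt "-0.973 -0.027 0 0 0 0" --pt "-0.973 -0.027 0 0 0 0" --pt "-0.973 -0.027 0 0 0 0" --pt "-0.973 -0.027 0 0 0 0" --pt "-0.973 -0.027 0 0 0 0" --pt "-0.973 -0.027 0 0 0 0" --fingers 0

```text
time: 31.27
tool_pos: [0.4551, 0.1384, 0.1303]
ee_rot: [0.707, 0.707, -0.001, -0.001]
force: [0.6, 0.6, -0.2]
grip_width: 0.0
grip_force: 0.0
```

Call:
servo_tool --pt "-0.973 -0.027 0 0 0 0" --pt "-0.973 -0.027 0 0 0 0" --pt "-0.973 -0.027 0 0 0 0" --pt "-0.973 -0.027 0 0 0 0" --pt "-0.973 -0.027 0 0 0 0" --pt "-0.973 -0.027 0 0 0 0" --pt "-0.973 -0.027 0 0 0 0" --pt "-0.973 -0.027 0 0 0 0"

```text
time: 31.93
tool_pos: [0.4507, -0.017, 0.1303]
ee_rot: [0.707, 0.707, -0.001, -0.001]
force: [0.2, 1.0, 0.5]
grip_width: -0.0001
grip_force: 0.0
```

Call:
servo_tool --pt "-0.973 -0.027 0 0 0 0" --pt "-0.973 -0.027 0 0 0 0" --pt "-0.973 -0.027 0 0 0 0" --pt "-0.973 -0.027 0 0 0 0" --pt "-0.973 -0.027 0 0 0 0" --pt "-0.973 -0.027 0 0 0 0" --pt "-0.973 -0.027 0 0 0 0" --pt "0 0 0 0 0 0"

```text
time: 32.6
tool_pos: [0.4473, -0.155, 0.1304]
ee_rot: [0.708, 0.706, -0.0, 0.0]
force: [-0.1, 0.1, 0.6]
grip_width: 0.0003
grip_force: 0.0
```

```bash
python3 - <<'E'
from h import *
C=cam('top')
for s in sleeves(C,umax=400):print(s[0],ray(C,*s[0][:2],.067),s[3])
C=cam('side');im=C[0]['color'];cv2.imwrite('pics/s9.png',cv2.resize(im[190:410,220:420],None,fx=2.7,fy=2.7))
print(read_state()['tool_pos'])
E
```

```text
[384.5 213.5  19.1] [ 0.64171739 -0.17505173  0.067     ] 382
[178.  255.    9.2] [0.53987836 0.29115132 0.067     ] 147
[204.5 256.5   8.9] [0.53741362 0.23130796 0.067     ] 138
[174.8 289.6   9.5] [0.4620931  0.29539377 0.067     ] 152
[209.6 288.2   9. ] [0.46638641 0.21748296 0.067     ] 136
[348.  298.    5.8] [ 0.44911906 -0.09385919  0.067     ] 49
[ 0.446945   -0.15243785  0.13039141]
```

View pics/s9.png

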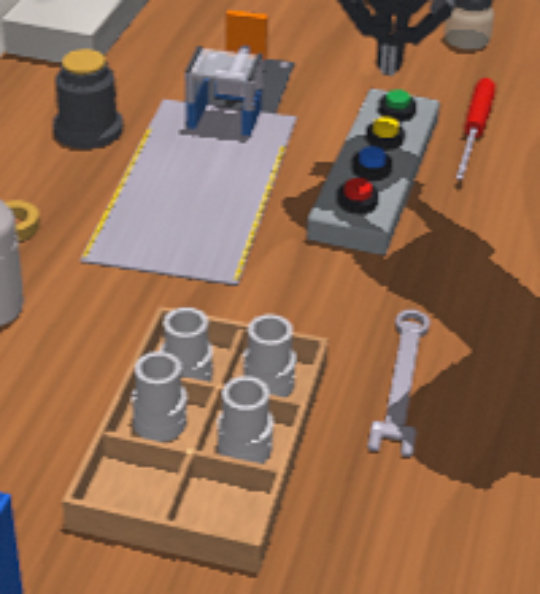

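Four sleeves stand upright in separate compartments, at crop (185,345), (268,355), (160,395) and (246,420). The keys are up and the tab is back. Yellow, then red.

Call:
servo_tool --pt "0 0 0.9 0 0 0" --pt "0 0 0.9 0 0 0" --pt "0 0 0.9 0 0 0" --pt "0 0 0.4 0 0 0" --pt "0 0 0.3 0 0 0" --pt "0 0 0.22 0 0 0" --pt "0 0 0 0 0 0" --pt "0 0 0 0 0 0"

```text
time: 33.37
tool_pos: [0.4469, -0.1512, 0.0599]
ee_rot: [0.707, 0.707, -0.0, -0.001]
force: [-4.9, 4.7, 13.9]
grip_width: 0.0
grip_force: 6.6
```

Call:
servo_tool --pt "0 0 -0.7 0 0 0" --pt "0 0 -0.7 0 0 0" --pt "0 0 0 0 0 0" --pt "1 0.01 0 0 0 0" --pt "1 0.01 0 0 0 0" --pt "1 0.01 0 0 0 0" --pt "1 0.01 0 0 0 0" --pt "1 0.01 0 0 0 0"

```text
time: 34.03
tool_pos: [0.4487, -0.0515, 0.0866]
ee_rot: [0.707, 0.707, 0.0, 0.0]
force: [0.1, 0.8, 1.0]
grip_width: -0.0
grip_force: 0.0
```

Call:
servo_tool --pt "0.95 0.01 0 0 0 0" --pt "0 0 0 0 0 0" --pt "0 0 0 0 0 0"

```text
time: 34.28
tool_pos: [0.449, -0.0328, 0.0866]
ee_rot: [0.707, 0.708, 0.0, 0.0]
force: [-0.0, -0.1, 0.2]
grip_width: 0.0001
grip_force: 0.0
```

Call:
servo_tool --pt "0 0 0.4 0 0 0" --pt "0 0 0.4 0 0 0" --pt "0 0 0.4 0 0 0" --pt "0 0 0.22 0 0 0" --pt "0 0 0 0 0 0" --pt "0 0 0 0 0 0"

```text
time: 34.78
tool_pos: [0.4492, -0.0343, 0.0596]
ee_rot: [0.708, 0.707, 0.0, 0.001]
force: [-6.9, 0.2, 26.6]
grip_width: -0.0001
grip_force: 13.6
```

Call:
servo_tool --pt "0 0 -0.8 0 0 0" --pt "0 0 -1 0 0 0" --pt "0 0 -1 0 0 0" --pt "0 0 -1 0 0 0" --pt "0 0 -1 0 0 0" --pt "0 0 0 0 0 0" --pt "0 0 0 0 0 0" --pt "0 0 0 0 0 0"

```text
time: 35.45
tool_pos: [0.4483, -0.0337, 0.1531]
ee_rot: [0.708, 0.707, -0.001, -0.001]
force: [-1.0, 0.8, 0.7]
grip_width: 0.0002
grip_force: 0.0
```

```bash
python3 - <<'E'
from h import *
C=cam('top')
for s in sleeves(C,umax=400):print(s[0],ray(C,*s[0][:2],.067),s[3])
print(finish_job())
E
```

```text
[384.5 214.   20.8] [ 0.64056972 -0.17505735  0.067     ] 426
[178.  255.4   9.3] [0.53897547 0.29111729 0.067     ] 152
[204.5 256.5   8.9] [0.53741362 0.23130796 0.067     ] 139
[174.7 289.6   9.4] [0.46208975 0.29561783 0.067     ] 152
[209.5 288.5   8.9] [0.4657126  0.21768538 0.067     ] 136
the job is handed in; nothing more can be done
None
```

I carried out the whole sequence and handed the job in at about 35 s: both deck sleeves and the ejected one stand in their own tray compartments, and all keys were pressed in order; no verdict came back.

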